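# Seat the sensor and present a sample tube to it

## Task

Get the red sample tube ready to be read: first press the black sensor cartridge fully home, flush, into the recess of the white reading station and let go of it. Then draw the red tube up out of the blue rack and hold it still in the air, its middle about 10 cm above the middle of the sensor cartridge, leaning about 45 degrees from upright (to any side) with its cap uppermost; finish while holding it there, and leave the vials, the beaker and the amber bottle alone.

Things in the scene. Friction and masses are not known exactly. Their poses are not given: they have to be found in the camera images.
- station_mouth (a point): Centre of the recess mouth in the top of the fixed white reading station (120 x 130 x 36 mm), 36 mm above the work surface; z up. Recess 54 (x) x 36 (y) mm, 28 deep, edge chamfered. On its walls facing along y sprung steel cheeks stand out 3 mm, 14 mm below the mouth; they grip the cartridge, so it needs a push of a few newtons (well under 15 N) and stays where left. The cartridge fits either way round.
- cartridge_centre (a point): Loose sensor cartridge standing on the work surface, z up; point half-way up its full 48 mm. Black body 50 (x) x 32 (y) x 28 mm, the lowest 6 mm grey and 2 mm narrower each side; in the middle of its top an orange pull rib 32 (x) x 10 (y) mm, 20 tall, to grip across y. About 80 g. Fully home its body top is flush, only the rib stands out; this point is then 4 mm below station_mouth.
- tube_centre (a point): Red capped sample tube (about 40 g) standing in one of the three holes of the rack; the point is on its axis half-way up its height of 82 mm, z points to the cap. Body 27 mm diameter; the cap is its top 16 mm, 32 mm diameter. At the start its foot is 15 mm above the work surface, so the cap's top is at 97 mm and this point at 56 mm.
- rack: Fixed blue tube rack, 54 (x) x 196 (y) x 55 mm; origin at the centre of its underside, z up. Three upright holes in a row along its y axis, at y = -70, 0 and 70 mm, 30 mm diameter and 40 mm deep (their floor is 15 mm above the work surface). The red tube is in one of them, vials in the other two.
- vial_a_centre (a point): Small vial with orange cap in another hole of the rack, 28 mm diameter, 55 mm tall, its top 70 mm above the work surface; the point is half-way up. Leave it alone.
- vial_b_centre (a point): A second such vial, in the remaining hole. Leave it alone.
- beaker_centre (a point): Small clear beaker standing behind the station, about 54 mm wide, 68 mm tall; the point is half-way up. Leave it alone.
- amber_centre (a point): Amber bottle with red cap standing at the back right, 48 mm diameter, 75 mm tall; the point is half-way up. Leave it alone.
Things that resemble listed ones, but are neither listed nor needed, are in the scene too. Leave any green look-alike of the part that bears cartridge_centre alone.

How it is judged:
On the way, in this order (a step that is already met when the one before it is completed fails the run):
1. the cartridge is fully home in the recess and let go (z of cartridge_centre in the frame of station_mouth below -0.0022 m and horizontal distance between cartridge_centre and station_mouth below 0.004 m and angle between cartridge_centre's own z axis and vertical below 0.06 rad and angle between the x axis of cartridge_centre and the x axis of station_mouth, either way round below 0.1 rad and contact force between cartridge and the fingers below 0.1 N), for 0.2 s.
2. the red tube is drawn up clear of the rack (height (world z) of tube_centre above 0.102 m and contact force between tube and rack below 0.05 N), for 0.1 s.
At the end, for the whole second after the job is handed in: Cartridge home (under 1.8 mm proud, 4 mm off centre, square) and released; fingers hold the red tube still, middle 105-185 mm above the work surface, within 30 mm sideways of the recess middle, leaning 32.5-57.5 degrees, cap up, touching neither rack, station nor cartridge (all of step 1 and height (world z) of tube_centre between 0.105 and 0.185 m and horizontal distance between tube_centre and station_mouth below 0.03 m and angle between tube_centre's own z axis and vertical between 0.567 and 1.004 rad and contact force between tube and the fingers above 0.5 N and contact force between tube and station below 0.05 N and contact force between tube and cartridge below 0.05 N and contact force between tube and rack below 0.05 N and linear speed of tube below 0.03 m/s and angular speed of tube below 0.3 rad/s); the arm keeps its last pose, push and grip.
It fails at once if a vial is disturbed (moved more than 25 mm) (distance of vial_a_centre from where it was at the start of the episode above 0.025 m).
It fails at once if a vial is disturbed (moved more than 25 mm) (distance of vial_b_centre from where it was at the start of the episode above 0.025 m).
It fails at once if the beaker is disturbed (moved more than 25 mm) (distance of beaker_centre from where it was at the start of the episode above 0.025 m).
It fails at once if the amber bottle is disturbed (moved more than 25 mm) (distance of amber_centre from where it was at the start of the episode above 0.025 m).
It also fails if it takes over 50 s, if anything falls off the work surface, if the arm or the gripper's body presses on something with over 40 N, if the wrist force passes 120 N, or if a joint passes its speed limit or range.

## Robot

A 6-joint arm with a two-finger parallel gripper is mounted at the origin on a cart in front of the work surface, level with it; the furniture and walls round the work are solid. World frame = base frame: x ahead of the robot, y to its left, z up, the work surface at z = 0. Lengths are in m, angles in rad, forces in N, time in s.
With the tool pointing down it reaches from about 0.35 to 0.975 m from the base axis. Payload 4.9 kg.
Tool frame: the origin (TCP) lies between the finger pads; the fingertips stand 22 mm ahead of it and the grasp point (between the pads) lies 3 mm ahead of it; z points along the fingers, y is the line along which they close (so a half turn about z gives the same grasp; the last joint's range is limited). The gripper opens to 85 mm and grips with 20 to 120 N. Pads are 22 mm wide; open, the fingers measure 114 mm over their backs; the gripper's body (76 mm by 85 mm) begins 54 mm behind the grasp point. The pads swing forward as they close: fully open they stand 13 mm farther back than shut.
Start: joints at [-1.384, 0.053, 1.613, -0, 1.476, -0.119], TCP at [0.188, -0.596, 0.253] pointing down, gripper open.
Joint ranges: [-3.01, 3.01], [-1.01, 2.22], [0.06, 2.58], [-1.02, 4.17], [0.09, 2.62], [-3.14, 3.14]. Speed limits (rad/s): [2.57, 2.57, 3.14, 3.14, 3.14, 3.14].

## Interface

Orientations are given as a unit quaternion [w, x, y, z].
In Python, from plant import state, grab_frame, get_calibration, job_done, recognise, regions_of gives the robot as it stands.
- The arm moves only by the tool apply_moves, never from a script. Its argument "targets" is a list of rows, each an object with "translation": the shift along the tool's x, y, z normalised to -1 to 1, where 1 is 100 mm, a list of three; "twist": the turn about the tool's z normalised to -1 to 1, where 1 is 0.1 rad; "hand": the opening, from 0 (shut) to 1 (fully open). A call has 1 to 8 rows; each row shifts and turns the commanded pose from where the row before left it, along the tool's axes as they then stand; what a row does not reach is not made up. A row lasts 1/10 s, in which the tool goes at most 50 mm and 8.59 degrees, less where a joint would pass 70% of its speed; a pose out of reach is approached as far as the arm can. A call with a number of a shift or a turn outside -1 to 1 is refused whole. A call with a gripper value outside its range is refused whole. The fingers move at their own pace and stop on an object; the grip force is fixed at half the most. Time passes only in rows, so rows that do not move let the fingers close. It gives the time, the measured TCP pose, the force, the opening and the grip force at its end, in the units of the state.
- state(): the state, without advancing time (a new reading comes with each control period).
- grab_frame(name): name is "side" or "top" or "wrist"; returns the picture (480x640x3 uint8, red, green, blue); there is no depth.
- get_calibration(name): a dict with "camera_matrix" (3x3 intrinsics, pixels), "D" ([k1, k2, p1, p2, k3] as OpenCV has them; the pictures are not rectified), "pose" (4x4, takes a point from camera to world coordinates). Camera axes: x right, y up, looking along -z (the intrinsics and any distortion apply to the point x, -y, -z); pixel columns grow to the right and rows downward; lengths in m; the calibration is good to about 2 mm. A picture is of the moment at which its call begins: read the wrist's pose just before it. get_calibration takes no time and is no camera call; for the wrist camera it gives the pose at the moment of the call.
- job_done(): hands the job in; it is judged then, once.
Trained networks look in the newest picture that a camera, given by its name, has taken for a name from the list of things; names that differ only in an ending like _2 or _b are one class to them, and where a whole thing is asked for, a point or a joint stands for the part that bears it (a point fixed in the world has none). Each returns a list of dicts, best first, with "score" (0 to 1); they miss things now and then, are a little off and sometimes report something else, mostly with a low value. They report only what shows in the picture. A call takes as long as a camera call. They do not tell look-alikes from the thing itself.
- recognise(camera, query): "point" ([x, y, z] in m, in world coordinates, good to about 4 mm: the middle of the surface that is visible of it).
- regions_of(camera, query): "pixels" (480x640 bool, what is visible of it).
The state is a dict: "time": time; "joint_pos": joint angles; "joint_vel": joint speeds; "joint_efforts": joint torques, N m; "tool_pos": TCP position; "tool_rot": TCP orientation; "contact_force": force on the tool from outside, world axes, zero at the start; "ft_torque": the same for the moment, N m; "gripper_width": opening from 0.0 (shut) to 1.0 (fully open); "grasp_force": force on a finger pad.
Only numpy, scipy, OpenCV 4.12 (cv2) and the standard library are available. Lean on these libraries where they do the work, as an engineer would, in place of code of your own. Each camera call takes 0.05 s, during which the arm holds its last target. There are 200 camera calls.

## Working session

There is one attempt and no reset: what is moved stays moved. The work goes in short steps, Python scripts to look and compute and a tool call to move; the robot and the scene stay as the last step left them, time stands still between calls to the robot, and variables do not carry over. Pictures are saved under pics/ and viewed, at most 10 in all, crops included, and the job is handed in when it is done.

Besides the shell and the picture viewer there is one more tool, called after "Call:" by a JSON object that holds its "method" and its "body". apply_moves: Moves the arm, as the interface text tells. Its arguments: {"type":"object","properties":{"targets":{"type":"array"}},"required":["targets"]}

```bash
mkdir -p pics; ls; cat > h.py <<'E'
import numpy as np, cv2
from plant import *
def save(n,im): cv2.imwrite('pics/'+n,im[:,:,::-1])
E
python3 - <<'E'
from h import *
a=grab_frame("top"); 
for q in ["station_mouth","cartridge_centre","tube_centre","rack","vial_a_centre","beaker_centre","amber_centre"]:
    for r in recognise("top",q)[:4]: print(q,round(r["score"],2),np.round(r["point"],3))
b=grab_frame("side")
for q in ["station_mouth","cartridge_centre","tube_centre","rack"]:
    for r in recognise("side",q)[:4]: print("side",q,round(r["score"],2),np.round(r["point"],3))
save("top.png",a);save("side.png",b)
s=state();print({k:np.round(v,3) for k,v in s.items()})
for c in ("top","side","wrist"):
    k=get_calibration(c);print(c,np.round(k["pose"],3).tolist(),np.round(k["camera_matrix"],1).tolist(),k["D"])
E
```

```text
pics
cartridge_centre 0.67 [ 0.527 -0.352  0.03 ]
tube_centre 0.54 [0.519 0.195 0.09 ]
rack 0.74 [0.546 0.106 0.055]
vial_a_centre 0.62 [0.55  0.131 0.07 ]
beaker_centre 0.82 [ 0.66  -0.072  0.042]
amber_centre 0.68 [ 0.631 -0.27   0.054]
side station_mouth 0.97 [ 0.523 -0.113  0.034]
side cartridge_centre 0.91 [ 0.518 -0.341  0.026]
side cartridge_centre 0.81 [ 0.426 -0.328  0.024]
side tube_centre 0.89 [0.516 0.206 0.087]
side rack 0.72 [ 0.522 -0.112  0.035]
side rack 0.68 [0.532 0.167 0.05 ]
{'time': np.float64(0.65), 'joint_pos': array([-1.384,  0.053,  1.613, -0.   ,  1.476, -0.119]), 'joint_vel': array([ 0.   ,  0.001,  0.003,  0.002,  0.001, -0.001]), 'joint_efforts': array([ 0.0000e+00, -3.9348e+01, -3.7031e+01, -0.0000e+00,  1.0000e-03,
        0.0000e+00]), 'tool_pos': array([ 0.188, -0.596,  0.253]), 'tool_rot': array([ 0.   ,  0.988,  0.152, -0.   ]), 'contact_force': array([-0.393, -0.002, -0.079]), 'ft_torque': array([-0.006,  0.012, -0.001]), 'grasp_force': np.float64(0.0), 'gripper_width': np.float64(0.997)}
top [[0.47, 0.699, -0.538, -0.239], [-0.882, 0.384, -0.272, -0.468], [0.016, 0.603, 0.798, 1.288], [0.0, 0.0, 0.0, 1.0]] [[598.1, 0.0, 316.0], [0.0, 598.1, 235.7], [0.0, 0.0, 1.0]] [-0.20346075  0.          0.          0.          0.        ]
side [[-0.802, 0.336, -0.494, 0.009], [-0.597, -0.438, 0.672, 0.711], [0.01, 0.834, 0.551, 0.704], [0.0, 0.0, 0.0, 1.0]] [[514.6, 0.0, 318.2], [0.0, 514.6, 235.4], [0.0, 0.0, 1.0]] [-0.00609283  0.          0.          0.          0.        ]
wrist [[0.299, 0.917, 0.264, 0.256], [-0.954, 0.288, 0.082, -0.577], [-0.001, -0.276, 0.961, 0.374], [0.0, 0.0, 0.0, 1.0]] [[416.4, 0.0, 323.1], [0.0, 416.4, 239.2], [0.0, 0.0, 1.0]] [0.01985843 0.         0.         0.         0.        ]
```

View pics/top.png

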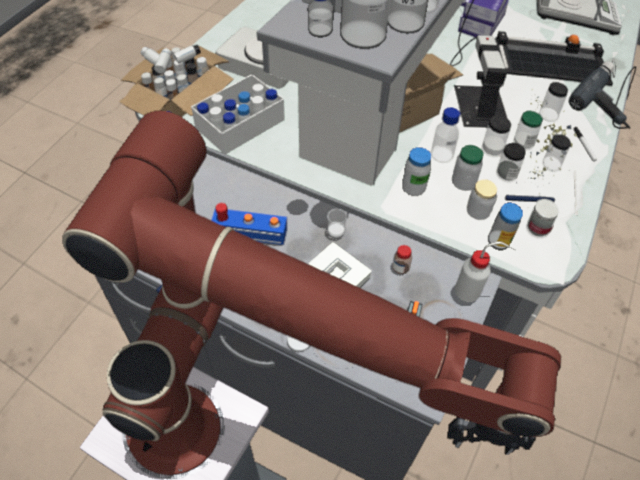

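View pics/side.png

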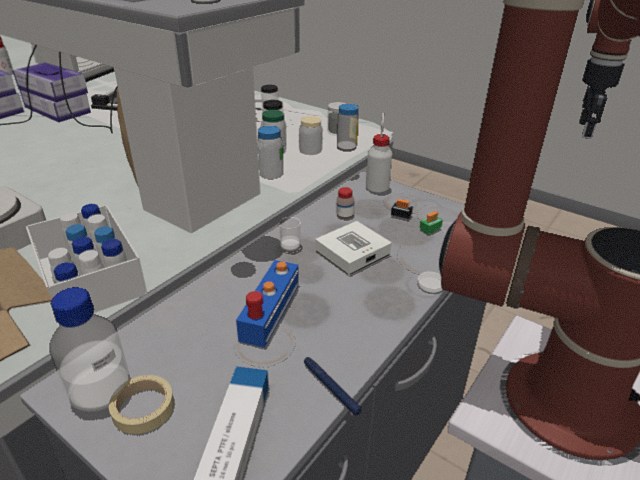

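The side view shows two candidates for the cartridge: the black one with an orange rib at (402,209) and a green look-alike at (431,222). The black one fits the description. The station is at (353,245). The rack is at (268,300), with the red tube in its near end at (255,305). I'll move over towards the black cartridge and confirm it from close by.

Call:
{"method": "apply_moves", "body": {"targets": [{"translation": [0.37, -0.13, 0], "twist": 0, "hand": 1}, {"translation": [0.37, -0.13, 0], "twist": 0, "hand": 1}, {"translation": [0.37, -0.13, 0], "twist": 0, "hand": 1}, {"translation": [0.37, -0.13, 0], "twist": 0, "hand": 1}, {"translation": [0.37, -0.13, 0], "twist": 0, "hand": 1}, {"translation": [0.37, -0.13, 0], "twist": 0, "hand": 1}, {"translation": [0.37, -0.13, 0], "twist": 0, "hand": 1}, {"translation": [0.37, -0.13, 0], "twist": 0, "hand": 1}]}}

```text
time: 1.45
tool_pos: [0.4403, -0.4066, 0.2535]
tool_rot: [0.0, 0.988, 0.152, 0.0]
contact_force: [0.1, 0.1, 0.7]
gripper_width: 1.001
grasp_force: 0.0
```

```bash
cat >> h.py <<'E'
from scipy.spatial.transform import Rotation as Ro
def ray(cam,uv,z):
    k=get_calibration(cam);K=np.array(k["camera_matrix"]);T=np.array(k["pose"])
    p=cv2.undistortPoints(np.array(uv,float).reshape(-1,1,2),K,np.array(k["D"])).reshape(-1,2)
    d=np.c_[p[:,0],-p[:,1],-np.ones(len(p))]@T[:3,:3].T; o=T[:3,3]
    return o+d*((z-o[2])/d[:,2])[:,None]
def rel(x,y,z):
    s=state();q=s["tool_rot"];R=Ro.from_quat([q[1],q[2],q[3],q[0]])
    return np.round(R.inv().apply(np.array([x,y,z])-s["tool_pos"])*10,3)
def toolyaw():
    q=state()["tool_rot"];return Ro.from_quat([q[1],q[2],q[3],q[0]]).as_matrix()[:,0]
E
python3 - <<'E'
from h import *
s=state();print(np.round(s["tool_pos"],4),np.round(s["tool_rot"],4),s["time"])
a=grab_frame("wrist");save("w1.png",a)
for q in ["cartridge_centre","station_mouth","amber_centre"]:
    for r in recognise("wrist",q)[:4]: print(q,round(r["score"],2),np.round(r["point"],3))
E
```

```text
[ 0.4403 -0.4066  0.2535] [2.000e-04 9.883e-01 1.523e-01 1.000e-04] 1.45
cartridge_centre 0.91 [ 0.523 -0.355  0.028]
cartridge_centre 0.69 [ 0.438 -0.344  0.025]
station_mouth 0.92 [ 0.497 -0.184  0.038]
```

View pics/w1.png

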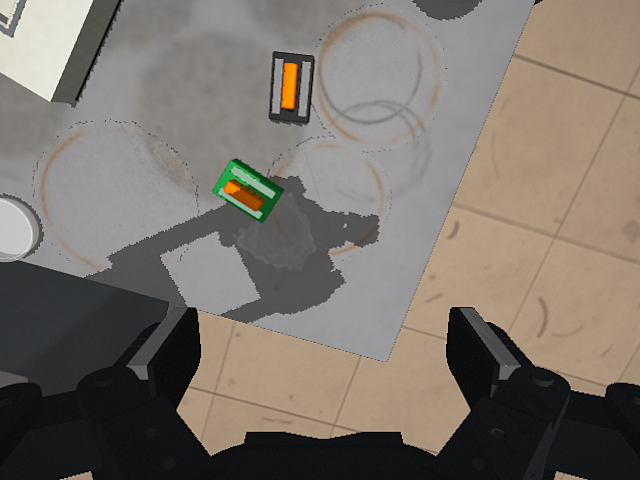

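The wrist view shows the black cartridge with its orange rib at (291,87), the green look-alike at (248,190), and the station's corner at the upper left. The black one is the target, and I'll measure it now.

```bash
cat >> h.py <<'E'
def seg(cam,im,near,z,lo,hi,rad=60):
    "HSV blob near pixel -> minAreaRect of its corners projected to z: centre, long-axis angle, sizes"
    hsv=cv2.cvtColor(im,cv2.COLOR_RGB2HSV);m=cv2.inRange(hsv,np.array(lo),np.array(hi))
    c=np.zeros_like(m);cv2.circle(c,tuple(map(int,near)),rad,255,-1);m&=c
    n,l,st,ce=cv2.connectedComponentsWithStats(m);i=1+np.argmax(st[1:,4])
    v,u=np.nonzero(l==i);P=ray(cam,np.c_[u,v],z)
    (cx,cy),(w,h),a=cv2.minAreaRect((P[:,:2]*1000).astype(np.float32))
    if h>w: a+=90;w,h=h,w
    return np.array([cx,cy])/1000,(a+90)%180-90,(round(w,1),round(h,1)),st[i,4],(u.mean(),v.mean())
E
python3 - <<'E'
from h import *
a=grab_frame("wrist")
c=seg("wrist",a,(291,87),0.048,(5,150,120),(25,255,255));print("rib",c)
for z in(.028,): print("body",seg("wrist",a,(291,87),z,(0,0,0),(180,110,75),50))
print(a[87,275],a[115,290],a[60,290],a[87,310])
print(rel(c[0][0],c[0][1],.16),toolyaw())
E
```

```text
rib (array([ 0.52265198, -0.35687424]), 11.42408561706543, (31.6, 10.1), np.int32(627), (np.float64(288.4704944178628), np.float64(83.7719298245614)))
body (array([ 0.52171411, -0.35719843]), 11.706808090209961, (52.0, 32.2), np.int32(1189), (np.float64(291.6442388561817), np.float64(87.5004205214466)))
[152 152 152] [53 52 54] [32 47 65] [40 37 39]
[ 0.953 -0.234  0.933] [ 9.53520955e-01  3.01326327e-01 -4.83027585e-04]
```

Call:
{"method": "apply_moves", "body": {"targets": [{"translation": [0.318, -0.078, 0.2], "twist": 0, "hand": 1}, {"translation": [0.318, -0.078, 0.2], "twist": 0, "hand": 0.8}, {"translation": [0.317, -0.078, 0.2], "twist": 0, "hand": 0.7}, {"translation": [0, 0, 0.2], "twist": 0.53, "hand": 0.6}, {"translation": [0, 0, 0], "twist": 0.53, "hand": 0.6}, {"translation": [0, 0, 0], "twist": 0, "hand": 0.6}]}}

```text
time: 2.3
tool_pos: [0.5218, -0.3574, 0.1721]
tool_rot: [-0.001, 0.995, 0.099, -0.001]
contact_force: [-0.1, 0.1, 0.2]
gripper_width: 0.598
grasp_force: 0.0
```

```bash
python3 - <<'E'
from h import *
s=state();print(np.round(s["tool_pos"],4),s["gripper_width"]);t=toolyaw();print(np.degrees(np.arctan2(t[1],t[0])))
a=grab_frame("wrist")
K=get_calibration("wrist")
# pixel of predicted cartridge
T=np.array(K["pose"]);p=T[:3,:3].T@(np.array([.5226,-.3569,.048])-T[:3,3]);M=K["camera_matrix"]
u=M[0][0]*p[0]/-p[2]+M[0][2];v=M[1][1]*-p[1]/-p[2]+M[1][2];print(u,v)
if v<480:
  c=seg("wrist",a,(u,v),0.048,(5,150,120),(25,255,255),90);print("rib",c); print(rel(*c[0],.055))
print(recognise("wrist","station_mouth"))
save("w2.png",a)
E
```

```text
[ 0.5218 -0.3574  0.1721] 0.5984368988981762
11.365389055659035
318.87378958545696 238.370341449633
rib (array([ 0.52554596, -0.35583734]), 11.424428939819336, (34.3, 9.7), np.int32(832), (np.float64(318.4699519230769), np.float64(233.16466346153845)))
[ 0.038 -0.012  1.182]
[{'point': [0.5345, -0.1851, 0.0368], 'score': 0.66}]
```

View pics/w2.png

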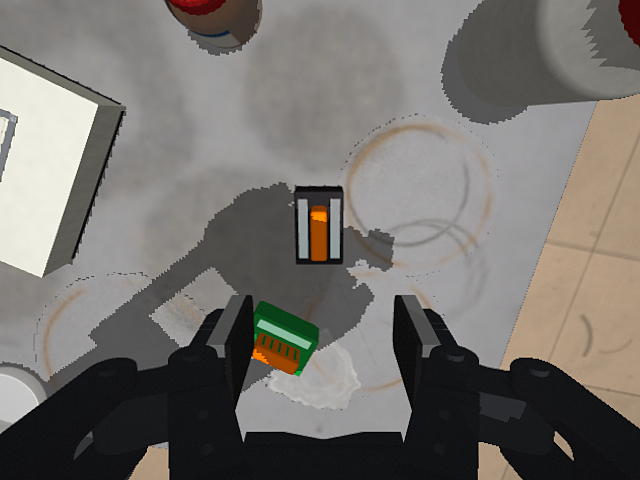

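The view shows the cartridge square to the tool at (318,225), with the green part clear behind at (285,340). I'll descend and grip the rib.

Call:
{"method": "apply_moves", "body": {"targets": [{"translation": [0.02, 0, 0.35], "twist": 0, "hand": 0.5}, {"translation": [0, 0, 0.35], "twist": 0, "hand": 0.5}, {"translation": [0, 0, 0.3], "twist": 0, "hand": 0.5}, {"translation": [0, 0, 0.17], "twist": 0, "hand": 0.5}, {"translation": [0, 0, 0], "twist": 0, "hand": 0}, {"translation": [0, 0, 0], "twist": 0, "hand": 0}, {"translation": [0, 0, 0], "twist": 0, "hand": 0}, {"translation": [0, 0, 0], "twist": 0, "hand": 0}]}}

```text
time: 3.2
tool_pos: [0.5259, -0.3572, 0.0585]
tool_rot: [0.001, 0.995, 0.1, 0.001]
contact_force: [-0.9, -0.7, -0.5]
gripper_width: 0.096
grasp_force: 62.8
```

Call:
{"method": "apply_moves", "body": {"targets": [{"translation": [0, 0, -0.3], "twist": 0, "hand": 0}, {"translation": [0, 0, -0.35], "twist": 0, "hand": 0}, {"translation": [0, 0, -0.35], "twist": 0, "hand": 0}, {"translation": [0.07, -0.35, 0], "twist": 0, "hand": 0}, {"translation": [0.07, -0.35, 0], "twist": 0, "hand": 0}, {"translation": [0.07, -0.35, 0], "twist": 0, "hand": 0}, {"translation": [0.07, -0.35, 0], "twist": 0, "hand": 0}, {"translation": [0, 0, 0], "twist": 0, "hand": 0}]}}

```text
time: 4.0
tool_pos: [0.5247, -0.2101, 0.1571]
tool_rot: [-0.0, 0.995, 0.102, 0.001]
contact_force: [0.0, -0.6, -1.1]
gripper_width: 0.096
grasp_force: 62.9
```

```bash
python3 - <<'E'
from h import *
s=state();print(np.round(s["tool_pos"],4),s["gripper_width"]);t=toolyaw();print(np.degrees(np.arctan2(t[1],t[0])))
a=grab_frame("wrist")
print(recognise("wrist","station_mouth"),[(r["point"],r["score"]) for r in recognise("wrist","cartridge_centre")])
save("w3.png",a)
r=regions_of("wrist","station_mouth")
for x in r: print(x["score"],x["pixels"].sum())
E
```

```text
[ 0.5247 -0.2101  0.1571] 0.09595503923307887
11.681120559903686
[{'point': [0.535, -0.1295, 0.0374], 'score': 0.96}] [([0.5434, -0.2069, 0.1284], 0.69), ([0.4453, -0.3498, 0.0075], 0.45)]
0.94 45175
```

View pics/w3.png

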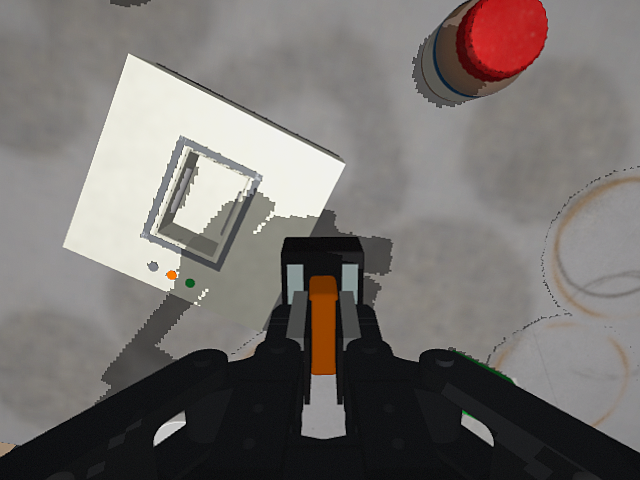

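The view shows the station's outer corners at about (129,54), (344,161) and (64,247), and the recess at about (202,202). The cartridge hangs square in the grip, its top edge near v≈262. I'll work out the positions from these.

```bash
python3 - <<'E'
from h import *
a=cv2.imread('pics/w3.png')
g=cv2.cvtColor(a,cv2.COLOR_BGR2GRAY)
def sub(p): return cv2.cornerSubPix(g,np.array(p,np.float32).reshape(-1,1,2),(5,5),(-1,-1),(3,30,.01)).reshape(-1,2)
o=ray("wrist",sub([(129,54),(344,161),(64,247)]),.036);print("outer",np.round(o,4))
print(np.linalg.norm(o[1]-o[0]),np.linalg.norm(o[2]-o[0]),"centre",(o[1]+o[2])/2)
for i in(1,2):d=o[i]-o[0];print(np.degrees(np.arctan2(d[1],d[0])))
r=ray("wrist",sub([(181,136),(262,178),(219,269),(142,235)]),.036);print("recess",np.round(r,4),r.mean(0))
d=r[1]-r[0];print(np.linalg.norm(d),np.linalg.norm(r[3]-r[0]),np.degrees(np.arctan2(d[1],d[0])))
print("col",[(v,int(g[v,325])) for v in range(232,282,3)], [(v,int(g[v,295])) for v in range(232,282,3)])
s=state();q=s["tool_rot"];R=Ro.from_quat([q[1],q[2],q[3],q[0]])
for v in (238,262,264,276): print(v,[np.round(R.inv().apply(ray("wrist",[(320,v)],z)[0]-s["tool_pos"])*1000,1) for z in(.1046,.1266,.1466)])
print([np.round(R.inv().apply(ray("wrist",[(u,264)],.1266)[0]-s["tool_pos"])*1000,1) for u in(282,363)])
E
```

```text
outer [[ 0.6075 -0.0942  0.036 ]
 [ 0.5734 -0.2197  0.036 ]
 [ 0.4914 -0.0627  0.036 ]]
0.13006515145770697 0.12022873905635653 centre [ 0.53241738 -0.14120838  0.036     ]
-105.18431913944258
164.8014239554406
recess [[ 0.5706 -0.1254  0.036 ]
 [ 0.5564 -0.1742  0.036 ]
 [ 0.4937 -0.1569  0.036 ]
 [ 0.5071 -0.1074  0.036 ]] [ 0.53196081 -0.14097322  0.036     ]
0.05084976931851364 0.06601790993368897 -106.23143431786588
col [(232, 71), (235, 77), (238, 7), (241, 12), (244, 14), (247, 14), (250, 11), (253, 16), (256, 17), (259, 17), (262, 19), (265, 18), (268, 16), (271, 16), (274, 12), (277, 63), (280, 61)] [(232, 136), (235, 142), (238, 7), (241, 10), (244, 16), (247, 13), (250, 11), (253, 17), (256, 17), (259, 19), (262, 14), (265, 158), (268, 146), (271, 145), (274, 145), (277, 145), (280, 144)]
238 [array([21.5,  0.6, 52.5]), array([27.8,  0.8, 30.5]), array([33.5,  1. , 10.6])]
262 [array([10.6,  0.6, 52.5]), array([18.2,  0.8, 30.5]), array([25.2,  0.9, 10.5])]
264 [array([ 9.6,  0.6, 52.5]), array([17.4,  0.8, 30.5]), array([24.5,  0.9, 10.5])]
276 [array([ 4. ,  0.5, 52.5]), array([12.5,  0.7, 30.5]), array([20.2,  0.9, 10.5])]
[array([ 17.4, -13.9,  30.5]), array([17.4, 17.3, 30.6])]
```

Call:
{"method": "apply_moves", "body": {"targets": [{"translation": [0.12, -0.33, 0], "twist": 0, "hand": 0}, {"translation": [0.12, -0.33, 0], "twist": 0, "hand": 0}, {"translation": [0, 0, 0.06], "twist": 0.94, "hand": 0}, {"translation": [0, 0, 0.06], "twist": 0.94, "hand": 0}, {"translation": [0, 0, 0.06], "twist": 0.94, "hand": 0}, {"translation": [0, 0, 0.06], "twist": 0.94, "hand": 0}, {"translation": [0, 0, 0.06], "twist": 0.94, "hand": 0}, {"translation": [0, 0, 0], "twist": 0, "hand": 0}]}}

```text
time: 5.0
tool_pos: [0.5346, -0.1451, 0.1255]
tool_rot: [-0.0, 0.991, -0.135, -0.001]
contact_force: [-0.2, 0.1, -1.1]
gripper_width: 0.098
grasp_force: 62.9
```

```bash
python3 - <<'E'
from h import *
s=state();print(np.round(s["tool_pos"],4));t=toolyaw();print(np.degrees(np.arctan2(t[1],t[0])))
print(rel(.5354,-.1408,.1))
a=grab_frame("wrist");save("w4.png",a)
E
```

```text
[ 0.5346 -0.1451  0.1255]
-15.562292904372548
[-0.003 -0.043  0.255]
```

View pics/w4.png

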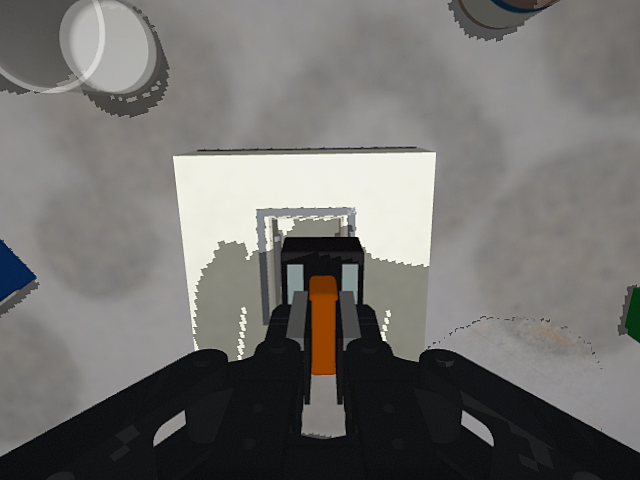

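```bash
python3 - <<'E'
from h import *
a=cv2.imread('pics/w4.png');g=cv2.cvtColor(a,cv2.COLOR_BGR2GRAY)
def sub(p): return cv2.cornerSubPix(g,np.array(p,np.float32).reshape(-1,1,2),(4,4),(-1,-1),(3,30,.01)).reshape(-1,2)
s=state();q=s["tool_rot"];R=Ro.from_quat([q[1],q[2],q[3],q[0]])
T=lambda uv,z:np.round(R.inv().apply(ray("wrist",uv,z)-s["tool_pos"])*1000,1)
p=sub([(174,155),(436,152)]);print(p,T(p,.036))
p=sub([(257,209),(355,208)]);print(p,T(p,.036))
for v in (242,248,256,262): print(v,[int(x) for x in g[v,276:292]],[int(x) for x in g[v,354:370]])
print(T([(282,262),(363,262),(288,238),(358,238)],.0955), T([(282,240),(363,240)],.073))
print([int(x) for x in g[330,300:348]]); print(T([(309,310),(336,310)],.1155))
E
```

```text
[[172.45807 155.58476]
 [435.42725 151.85124]] [[ 54.3 -73.4  90. ]
 [ 56.   57.1  90. ]]
[[255.70932 208.42464]
 [354.35004 207.82211]] [[ 27.6 -33.4  90. ]
 [ 27.8  17.5  90. ]]
242 [79, 80, 80, 73, 68, 113, 147, 107, 0, 12, 12, 9, 12, 12, 15, 13] [8, 15, 12, 12, 1, 21, 199, 254, 243, 240, 240, 240, 240, 240, 240, 240]
248 [88, 85, 84, 80, 73, 55, 27, 8, 13, 14, 15, 12, 15, 13, 14, 13] [15, 13, 10, 13, 16, 13, 10, 0, 84, 132, 125, 202, 249, 241, 240, 239]
256 [90, 86, 85, 84, 65, 25, 31, 35, 36, 36, 35, 36, 37, 35, 37, 36] [34, 36, 33, 34, 35, 35, 35, 35, 28, 29, 103, 143, 137, 134, 134, 132]
262 [87, 88, 86, 87, 67, 14, 10, 13, 15, 15, 16, 13, 14, 11, 14, 16] [8, 7, 7, 6, 24, 36, 36, 33, 25, 32, 104, 143, 137, 135, 136, 136]
[[ 19.1 -14.4  30.5]
 [ 19.   16.7  30.5]
 [ 28.7 -11.8  30.5]
 [ 28.6  14.6  30.5]] [[ 21.3 -16.4  53. ]
 [ 21.3  18.7  53. ]]
[74, 74, 76, 72, 47, 8, 13, 16, 15, 14, 10, 29, 67, 84, 82, 84, 82, 83, 83, 83, 83, 82, 83, 83, 83, 82, 83, 82, 82, 82, 84, 83, 82, 83, 70, 33, 6, 15, 18, 16, 15, 10, 39, 68, 76, 74, 73, 73]
[[ 8.5 -3.4 10.5]
 [ 8.5  5.9 10.5]]
```

```bash
cat > m.py <<'E'
from h import *
s=state();C1=np.array(get_calibration("wrist")["pose"])
a=grab_frame("wrist");g=cv2.cvtColor(a,cv2.COLOR_RGB2GRAY)
print(np.round(s["tool_pos"],4),np.abs(C1-get_calibration("wrist")["pose"]).max())
q=s["tool_rot"];R=Ro.from_quat([q[1],q[2],q[3],q[0]])
T=lambda uv,z:np.round(R.inv().apply(ray("wrist",uv,z)-s["tool_pos"])*1000,1)
old=cv2.cvtColor(cv2.imread('pics/w4.png'),cv2.COLOR_BGR2GRAY)
print("diff px",(np.abs(g.astype(int)-old)>25).sum())
m=cv2.inRange(a,(200,200,190),(255,255,255))
for v in (165,180,195): 
    u=np.nonzero(m[v,150:460])[0]+150; print(v,u.min(),u.max(),T([(u.min(),v),(u.max()+1,v)],.036).tolist())
# camera in tool frame
Tc=R.inv().apply(C1[:3,3]-s["tool_pos"]);print("cam in tool",Tc, R.inv().apply(-C1[:3,2]), R.inv().apply(C1[:3,0]))
E
python3 m.py
```

```text
[ 0.5349 -0.145   0.126 ] 0.0007727232896955205
diff px 3415
165 175 434 [[49.9, -72.9, 90.0], [49.8, 57.4, 90.0]]
180 177 433 [[42.4, -72.6, 90.0], [42.3, 57.4, 90.0]]
195 178 432 [[34.8, -72.9, 90.0], [34.6, 57.5, 90.0]]
cam in tool [ 0.07172017  0.00163064 -0.12073716] [-0.27680254 -0.00132809  0.9609259 ] [-1.67723608e-03  9.99998189e-01  8.98953536e-04]
```

Call:
{"method": "apply_moves", "body": {"targets": [{"translation": [-0.016, -0.089, 0], "twist": -0.1, "hand": 0}, {"translation": [0, 0, 0.1], "twist": 0, "hand": 0}, {"translation": [0, 0, 0.08], "twist": 0, "hand": 0}, {"translation": [0, 0, 0], "twist": 0, "hand": 0}, {"translation": [0, 0, 0], "twist": 0, "hand": 0}]}}

```text
time: 5.6
tool_pos: [0.5354, -0.1349, 0.1076]
tool_rot: [-0.0, 0.992, -0.13, -0.001]
contact_force: [-0.1, 0.7, -0.2]
gripper_width: 0.092
grasp_force: 62.9
```

```bash
sed -i 's#^old=.*#save("w5.png",a)#; s#^print("diff.*##' m.py; python3 m.py; python3 -c "
import cv2;a=cv2.imread('pics/w5.png')[120:420,130:510];cv2.imwrite('pics/w5c.png',cv2.resize(a,None,fx=2,fy=2,interpolation=cv2.INTER_CUBIC)) "
```

```text
[ 0.5354 -0.1349  0.1076] 0.0008915963317894793
165 183 459 [[52.0, -62.5, 71.5], [51.8, 64.1, 71.5]]
180 185 459 [[45.2, -62.3, 71.5], [45.0, 64.7, 71.5]]
195 186 459 [[38.2, -62.5, 71.5], [38.0, 65.4, 71.5]]
cam in tool [ 0.07170758  0.00165237 -0.12076017] [-0.2767245  -0.0013504   0.96094835] [-1.69496123e-03  9.99998143e-01  9.17179097e-04]
```

View pics/w5c.png

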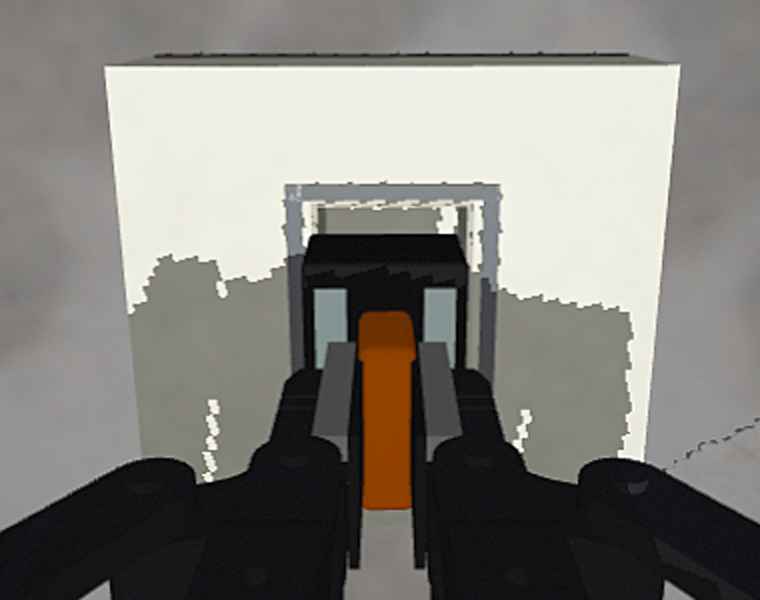

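```bash
cat >> m.py <<'E'
print(T([(182.5,153),(470.5,153),(273,212),(379.5,212)],.036).tolist(), T([(283,238),(363.5,238)],s["tool_pos"][2]-.0525).tolist(),T([(309.5,276),(337,276)],s["tool_pos"][2]-.0305).tolist())
E
python3 m.py|tail -1
```

```text
[[57.2, -62.4, 72.1], [57.0, 68.4, 72.1], [29.8, -22.3, 72.1], [29.7, 28.2, 72.1]] [[22.5, -15.9, 52.5], [22.5, 19.0, 52.5]] [[13.4, -3.8, 30.5], [13.4, 6.9, 30.5]]
```

Call:
{"method": "apply_moves", "body": {"targets": [{"translation": [-0.005, 0.015, 0], "twist": 0, "hand": 0}, {"translation": [0, 0, 0], "twist": 0, "hand": 0}, {"translation": [0, 0, 0.07], "twist": 0, "hand": 0}, {"translation": [0, 0, 0.07], "twist": 0, "hand": 0}, {"translation": [0, 0, 0.05], "twist": 0, "hand": 0}, {"translation": [0, 0, 0.04], "twist": 0, "hand": 0}, {"translation": [0, 0, 0], "twist": 0, "hand": 0}]}}

```text
time: 6.4
tool_pos: [0.5343, -0.1361, 0.0841]
tool_rot: [-0.0, 0.992, -0.13, -0.001]
contact_force: [-0.4, 0.5, -0.2]
gripper_width: 0.096
grasp_force: 62.9
```

Call:
{"method": "apply_moves", "body": {"targets": [{"translation": [0, 0, 0.05], "twist": 0, "hand": 0}, {"translation": [0, 0, 0.04], "twist": 0, "hand": 0}, {"translation": [0, 0, 0.04], "twist": 0, "hand": 0}, {"translation": [0, 0, 0.03], "twist": 0, "hand": 0}, {"translation": [0, 0, 0], "twist": 0, "hand": 0}, {"translation": [0, 0, 0], "twist": 0, "hand": 0}]}}

```text
time: 7.0
tool_pos: [0.5351, -0.1365, 0.0691]
tool_rot: [0.0, 0.992, -0.13, 0.0]
contact_force: [0.4, -1.3, -0.6]
gripper_width: 0.095
grasp_force: 62.9
```

Call:
{"method": "apply_moves", "body": {"targets": [{"translation": [0, 0, 0.02], "twist": 0, "hand": 0}, {"translation": [0, 0, 0.02], "twist": 0, "hand": 0}, {"translation": [0, 0, 0.01], "twist": 0, "hand": 0}, {"translation": [0, 0, 0], "twist": 0, "hand": 0}]}}

```text
time: 7.4
tool_pos: [0.5353, -0.1364, 0.0657]
tool_rot: [-0.0, 0.992, -0.13, -0.0]
contact_force: [-4.3, 1.5, 10.0]
gripper_width: 0.091
grasp_force: 64.3
```

Call:
{"method": "apply_moves", "body": {"targets": [{"translation": [0, 0, 0.015], "twist": 0, "hand": 0}, {"translation": [0, 0, 0.01], "twist": 0, "hand": 0}, {"translation": [0, 0, 0], "twist": 0, "hand": 0}]}}

```text
time: 7.7
tool_pos: [0.5354, -0.1364, 0.0656]
tool_rot: [-0.0, 0.992, -0.13, -0.001]
contact_force: [-12.3, 3.7, 25.2]
gripper_width: 0.094
grasp_force: 66.2
```

Call:
{"method": "apply_moves", "body": {"targets": [{"translation": [0, 0, -0.02], "twist": 0, "hand": 0.4}, {"translation": [0, 0, 0], "twist": 0, "hand": 0.5}, {"translation": [0, 0, 0], "twist": 0, "hand": 0.5}, {"translation": [0, 0, -0.2], "twist": 0, "hand": 0.5}, {"translation": [0, 0, -0.3], "twist": 0, "hand": 0.5}, {"translation": [0, 0, -0.4], "twist": 0, "hand": 0.5}, {"translation": [-0.2, 0, -0.3], "twist": 0, "hand": 0.5}, {"translation": [0, 0, 0], "twist": 0, "hand": 0.5}]}}

```text
time: 8.5
tool_pos: [0.5172, -0.1318, 0.1887]
tool_rot: [0.001, 0.992, -0.13, 0.004]
contact_force: [0.7, 0.2, 0.5]
gripper_width: 0.501
grasp_force: 0.0
```

```bash
python3 - <<'E'
from h import *
s=state();print(np.round(s["tool_pos"],4),s["gripper_width"],s["time"])
a=grab_frame("wrist");save("w6.png",a)
for q in ["cartridge_centre","tube_centre","rack","vial_a_centre","station_mouth"]:
    for r in recognise("wrist",q)[:4]: print(q,round(r["score"],2),np.round(r["point"],3))
b=grab_frame("side");save("side2.png",b)
E
```

```text
[ 0.5172 -0.1318  0.1887] 0.5005019301341973 8.5
cartridge_centre 0.87 [ 0.537 -0.135  0.039]
cartridge_centre 0.56 [ 0.443 -0.327  0.027]
rack 0.85 [0.574 0.043 0.041]
station_mouth 0.96 [ 0.532 -0.139  0.038]
```

View pics/w6.png

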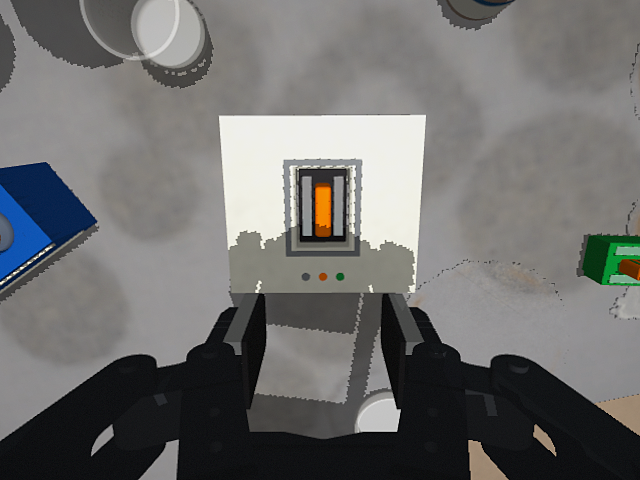

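The cartridge sits square in the recess at (323,204), with only the rib standing out. Next I'll move over to the tube.

Call:
{"method": "apply_moves", "body": {"targets": [{"translation": [-0.1, -0.39, -0.05], "twist": 0, "hand": 0.6}, {"translation": [-0.1, -0.39, -0.05], "twist": 0, "hand": 0.6}, {"translation": [-0.1, -0.39, -0.05], "twist": 0, "hand": 0.6}, {"translation": [-0.1, -0.39, -0.05], "twist": 0, "hand": 0.6}, {"translation": [-0.1, -0.39, 0], "twist": 0, "hand": 0.6}, {"translation": [-0.1, -0.39, 0], "twist": 0, "hand": 0.6}, {"translation": [-0.1, -0.39, 0], "twist": 0, "hand": 0.6}, {"translation": [-0.1, -0.39, 0], "twist": 0, "hand": 0.6}]}}

```text
time: 9.65
tool_pos: [0.5181, 0.1925, 0.2027]
tool_rot: [0.0, 0.992, -0.13, -0.001]
contact_force: [-0.5, 0.1, -0.1]
gripper_width: 0.601
grasp_force: 0.0
```

Call:
{"method": "apply_moves", "body": {"targets": [{"translation": [0, 0, 0], "twist": 1, "hand": 0.6}, {"translation": [0, 0, 0], "twist": 1, "hand": 0.6}, {"translation": [0, 0, 0], "twist": 1, "hand": 0.6}, {"translation": [0, 0, 0], "twist": 1, "hand": 0.6}, {"translation": [0, 0, 0], "twist": 1, "hand": 0.6}, {"translation": [0, 0, 0], "twist": 1, "hand": 0.6}, {"translation": [0, 0, 0], "twist": 1, "hand": 0.6}, {"translation": [0, 0, 0], "twist": 1, "hand": 0.6}]}}

```text
time: 10.45
tool_pos: [0.5183, 0.1908, 0.2025]
tool_rot: [0.001, 0.862, -0.507, -0.001]
contact_force: [-0.3, 0.6, -0.2]
gripper_width: 0.601
grasp_force: 0.0
```

```bash
python3 - <<'E'
from h import *
a=grab_frame("wrist")
s=state();print(np.round(s["tool_pos"],4),s["gripper_width"],s["time"],np.round(s["joint_pos"],2))
a=grab_frame("wrist");save("w7.png",a)
t=toolyaw();print(np.degrees(np.arctan2(t[1],t[0])))
for q in ["tube_centre","rack","vial_a_centre"]:
    for r in recognise("wrist",q)[:4]: print(q,round(r["score"],2),np.round(r["point"],4))
for q in ["tube_centre","rack"]:
    for r in regions_of("wrist",q)[:2]:
        v,u=np.nonzero(r["pixels"]);print(q,r["score"],len(u),u.min(),u.max(),v.min(),v.max(),u.mean(),v.mean())
b=grab_frame("top")
for q in ["tube_centre","rack","vial_a_centre"]:
    for r in recognise("top",q)[:4]: print(q,round(r["score"],2),np.round(r["point"],4))
b=grab_frame("side")
for q in ["tube_centre","rack","vial_a_centre"]:
    for r in recognise("side",q)[:4]: print(q,round(r["score"],2),np.round(r["point"],4))
E
```

```text
[0.5183 0.1908 0.2025] 0.600564453745276 10.5 [ 0.22 -0.08  1.83  0.    1.39  2.86]
-60.7321709816985
rack 0.7 [0.5484 0.1298 0.0562]
vial_a_centre 0.76 [0.5526 0.1368 0.0701]
tube_centre 0.79 2723 275 327 215 279 301.6334924715387 248.09952258538377
rack 0.59 19248 259 388 0 280 320.6525872817955 125.54395261845387
tube_centre 0.68 [0.5224 0.1979 0.0886]
rack 0.68 [0.5415 0.1231 0.0537]
vial_a_centre 0.56 [0.5488 0.1304 0.0657]
tube_centre 0.58 [0.5193 0.206  0.0855]
rack 0.61 [0.5297 0.1645 0.0486]
```

View pics/w7.png

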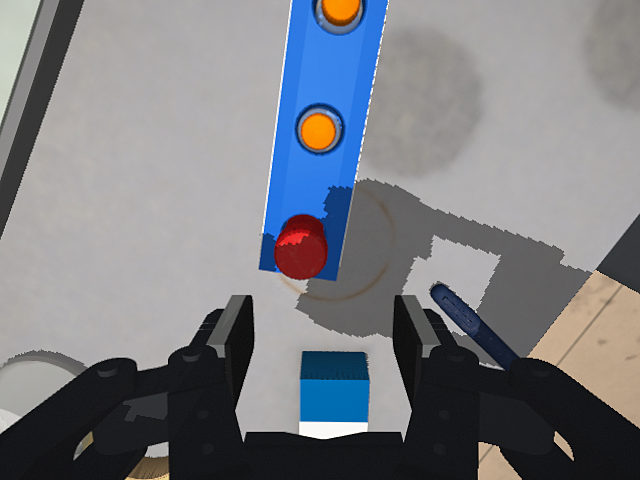

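The view shows the red tube's cap at (301,253), the two orange-capped vials at (319,130) and (340,8), and a box behind at (335,385). I'll compute the tube position and the rack axis.

```bash
python3 - <<'E'
from h import *
t=ray("wrist",[(301,253)],.097)[0];v=ray("wrist",[(319,131),(341,8)],.07)
print(t,v,np.linalg.norm(v-t,axis=1)); d=v[0]-v[1];print(np.degrees(np.arctan2(d[1],d[0]))-90)
d=t-v[0];print(np.degrees(np.arctan2(d[1],d[0]))-90)
print(ray("wrist",[(259,270),(337,280)],.055)); print(rel(t[0],t[1],.2), state()["tool_pos"])
E
```

```text
[0.52908537 0.19841114 0.097     ] [[0.55280967 0.13486466 0.07      ]
 [0.57370422 0.07241453 0.07      ]] [0.07300683 0.13636344]
18.49918858924069
20.472509882115943
[[0.54390532 0.23639237 0.055     ]
 [0.49336982 0.21662705 0.055     ]]
[-0.015 -0.128  0.039] [0.51860957 0.1908194  0.20387143]
```

Call:
{"method": "apply_moves", "body": {"targets": [{"translation": [0, 0, 0], "twist": -0.95, "hand": 0.6}, {"translation": [0, 0, 0], "twist": -0.95, "hand": 0.6}, {"translation": [0, 0, 0], "twist": -0.95, "hand": 0.6}, {"translation": [0, 0, 0], "twist": -0.95, "hand": 0.6}, {"translation": [0, 0, 0], "twist": -0.95, "hand": 0.6}, {"translation": [0, 0, 0], "twist": -0.95, "hand": 0.6}, {"translation": [0, 0, 0], "twist": -0.95, "hand": 0.6}, {"translation": [0, 0, 0], "twist": -0.95, "hand": 0.6}]}}

```text
time: 12.0
tool_pos: [0.5186, 0.1908, 0.2038]
tool_rot: [-0.0, 0.989, -0.148, 0.0]
contact_force: [-0.1, -0.5, 0.4]
gripper_width: 0.603
grasp_force: 0.0
```

Call:
{"method": "apply_moves", "body": {"targets": [{"translation": [0, 0, 0], "twist": -0.95, "hand": 0.6}, {"translation": [0, 0, 0], "twist": -0.95, "hand": 0.6}, {"translation": [0, 0, 0], "twist": -0.95, "hand": 0.6}, {"translation": [0, 0, 0], "twist": -0.95, "hand": 0.6}, {"translation": [0, 0, 0], "twist": -0.95, "hand": 0.6}, {"translation": [0, 0, 0], "twist": -0.95, "hand": 0.6}, {"translation": [0, 0, 0], "twist": -0.95, "hand": 0.6}, {"translation": [0, 0, 0], "twist": 0, "hand": 0.6}]}}

```text
time: 12.8
tool_pos: [0.5186, 0.1908, 0.2038]
tool_rot: [0.0, 0.983, 0.181, 0.0]
contact_force: [-0.4, 0.8, 0.5]
gripper_width: 0.602
grasp_force: 0.0
```

```bash
cat > t.py <<'E'
from h import *
s=state();a=grab_frame("wrist");save("w8.png",a)
t=toolyaw();print(np.round(s["tool_pos"],4),np.degrees(np.arctan2(t[1],t[0])))
hsv=cv2.cvtColor(a,cv2.COLOR_RGB2HSV);m=cv2.inRange(hsv,(0,150,60),(6,255,255))|cv2.inRange(hsv,(172,150,60),(180,255,255))
n,l,st,ce=cv2.connectedComponentsWithStats(m)
for i in range(1,n):
    if st[i,4]>300:
        x,y,w,h,_=st[i];p=ray("wrist",[(x+w/2,y+h-w/2)],.097)[0];print(st[i],p,rel(*p[:2],.1))
E
python3 t.py
```

```text
[0.5186 0.1908 0.2038] 20.79519999400074
[ 285  189   53   63 2590] [0.52922848 0.19978058 0.097     ] [ 0.131 -0.046  1.038]
```

Call:
{"method": "apply_moves", "body": {"targets": [{"translation": [0.131, -0.059, 0.2], "twist": 0, "hand": 0.6}, {"translation": [0, 0, 0.35], "twist": 0, "hand": 0.6}, {"translation": [0, 0, 0.3], "twist": 0, "hand": 0.6}, {"translation": [0, 0, 0.2], "twist": 0, "hand": 0.6}, {"translation": [0, 0, 0.08], "twist": 0, "hand": 0.6}, {"translation": [0, 0, 0], "twist": 0, "hand": 0.6}]}}

```text
time: 13.45
tool_pos: [0.5279, 0.2008, 0.0896]
tool_rot: [0.0, 0.984, 0.181, -0.001]
contact_force: [-0.0, -0.7, -0.3]
gripper_width: 0.599
grasp_force: 0.0
```

Call:
{"method": "apply_moves", "body": {"targets": [{"translation": [0, 0, 0], "twist": 0, "hand": 0}, {"translation": [0, 0, 0], "twist": 0, "hand": 0}, {"translation": [0, 0, 0], "twist": 0, "hand": 0}, {"translation": [0, 0, 0], "twist": 0, "hand": 0}]}}

```text
time: 13.85
tool_pos: [0.53, 0.2013, 0.0927]
tool_rot: [-0.0, 0.983, 0.181, 0.002]
contact_force: [-0.6, 0.5, 5.2]
gripper_width: 0.358
grasp_force: 59.5
```

Call:
{"method": "apply_moves", "body": {"targets": [{"translation": [0, 0, -0.2], "twist": 0, "hand": 0}, {"translation": [0, 0, -0.2], "twist": 0, "hand": 0}, {"translation": [0, 0, -0.2], "twist": 0, "hand": 0}, {"translation": [0, 0, -0.1], "twist": 0, "hand": 0}, {"translation": [0, 0, 0], "twist": 0, "hand": 0}, {"translation": [0, 0, 0], "twist": 0, "hand": 0}, {"translation": [0, 0, 0], "twist": 0, "hand": 0}]}}

```text
time: 14.55
tool_pos: [0.5278, 0.2008, 0.1592]
tool_rot: [0.0, 0.983, 0.181, -0.001]
contact_force: [0.1, 0.6, -0.1]
gripper_width: 0.355
grasp_force: 59.4
```

```bash
python3 - <<'E'
from h import *
b=grab_frame("side");
for r in recognise("side","tube_centre")[:3]: print(r)
for r in recognise("side","cartridge_centre")[:3]: print(r)
a=grab_frame("wrist");c=cv2.resize(np.hstack([b,a]),(800,300),interpolation=cv2.INTER_AREA);save("s3.png",c)
E
```

```text
{'point': [0.5113, 0.2037, 0.1195], 'score': 0.84}
{'point': [0.4248, -0.3258, 0.0241], 'score': 0.71}
{'point': [0.5276, -0.1309, 0.0331], 'score': 0.66}
```

View pics/s3.png

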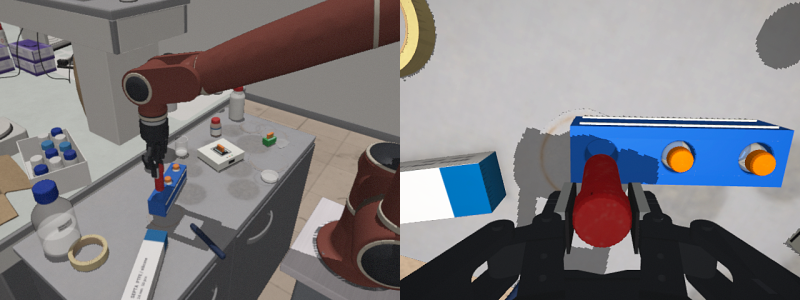

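The tube is clear of the rack. The moves only turn about the vertical tool axis, so I'll lean the tube by pivoting it in the grip: foot against the rack's side edge, then advance.

Call:
{"method": "apply_moves", "body": {"targets": [{"translation": [-0.3, 0, 0], "twist": 0, "hand": 0}, {"translation": [-0.3, 0, 0], "twist": 0, "hand": 0}, {"translation": [0, 0, 0], "twist": 0, "hand": 0}, {"translation": [0, 0, 0.3], "twist": 0, "hand": 0}, {"translation": [0, 0, 0.26], "twist": 0, "hand": 0}, {"translation": [0, 0, 0], "twist": 0, "hand": 0}]}}

```text
time: 15.35
tool_pos: [0.4701, 0.1791, 0.1008]
tool_rot: [0.0, 0.983, 0.181, -0.004]
contact_force: [-0.3, -0.1, -1.6]
gripper_width: 0.357
grasp_force: 59.4
```

Call:
{"method": "apply_moves", "body": {"targets": [{"translation": [0.1, 0, 0], "twist": 0, "hand": 0}, {"translation": [0.1, 0, 0], "twist": 0, "hand": 0}, {"translation": [0.05, 0, 0], "twist": 0, "hand": 0}, {"translation": [0.05, 0, 0], "twist": 0, "hand": 0}, {"translation": [0, 0, 0], "twist": 0, "hand": 0}]}}

```text
time: 15.85
tool_pos: [0.501, 0.1905, 0.1063]
tool_rot: [0.0, 0.983, 0.181, -0.001]
contact_force: [-6.6, -1.3, 3.6]
gripper_width: 0.358
grasp_force: 60.9
```

Call:
{"method": "apply_moves", "body": {"targets": [{"translation": [0.07, 0, 0], "twist": 0, "hand": 0}, {"translation": [0.07, 0, 0], "twist": 0, "hand": 0}, {"translation": [0.07, 0, 0], "twist": 0, "hand": 0}, {"translation": [0.07, 0, 0], "twist": 0, "hand": 0}, {"translation": [0, 0, 0], "twist": 0, "hand": 0}]}}

```text
time: 16.35
tool_pos: [0.5264, 0.2004, 0.1049]
tool_rot: [0.0, 0.983, 0.182, -0.002]
contact_force: [-5.7, -1.6, 1.4]
gripper_width: 0.357
grasp_force: 59.4
```

```bash
cat > lean.py <<'E'
from h import *
def proj(cam,P,k):
    K=np.array(k["camera_matrix"]);T=np.array(k["pose"]);p=(P-T[:3,3])@T[:3,:3]
    return cv2.projectPoints(np.c_[p[:,0],-p[:,1],-p[:,2]],np.zeros(3),np.zeros(3),K,np.array(k["D"]))[0].reshape(-1,2)
from scipy.optimize import minimize
s=state();R=toolyaw()
print(np.round(s["tool_pos"],4))
def red(im):
    hsv=cv2.cvtColor(im,cv2.COLOR_RGB2HSV);return cv2.inRange(hsv,(0,150,50),(6,255,255))|cv2.inRange(hsv,(172,150,50),(180,255,255))
obs=[]
for cam in ("side","wrist"):
    k=get_calibration(cam);m=red(grab_frame(cam))
    g=proj(cam,s["tool_pos"][None]-[0,0,.02],k)[0]
    c=np.zeros_like(m);cv2.circle(c,tuple(int(x) for x in g),70 if cam=="side" else 170,255,-1);m&=c
    n,l,st,ce=cv2.connectedComponentsWithStats(m);i=1+np.argmax(st[1:,4]);obs.append((cam,k,l==i));print(cam,st[i])
th=np.linspace(0,2*np.pi,24)
def model(x,cam,k):
    lean,dx,dz=x  # grasp point offset; cap mid at grasp
    X=np.array([R[0],R[1],0]);Z=np.array([0,0,1.]);Y=np.cross(Z,X)
    ax=np.sin(lean)*X+np.cos(lean)*Z;e=np.cross(Y,ax)
    g=s["tool_pos"]+[0,0,-.003]+dx*X+dz*Z;im=np.zeros((480,640),np.uint8)
    for a,b,r in((-.008,.008,.016),(-.074,-.008,.0135)):
        P=np.vstack([g+ax*t+r*(np.cos(th)[:,None]*e+np.sin(th)[:,None]*Y) for t in(a,b)])
        cv2.fillConvexPoly(im,cv2.convexHull(proj(cam,P,k).astype(np.float32)).astype(np.int32),1)
    return im>0
for cam,k,m in obs:
  best=[]
  for L in np.radians(range(-70,75,5)):
    for dx in(-.006,0,.006):
      for dz in(-.006,0,.006):
        M=model((L,dx,dz),cam,k);best.append(((M&m).sum()/(M|m).sum(),round(np.degrees(L)),dx,dz))
  best.sort(reverse=True);print(cam,[(round(float(b[0]),3),)+b[1:] for b in best[:4]])
E
python3 lean.py
```

```text
[0.5264 0.2004 0.1049]
side [256 285  30  42 566]
wrist [ 275  316   97  102 7593]
side [(0.706, 35, -0.006, 0.006), (0.705, 40, -0.006, 0), (0.686, 35, -0.006, 0), (0.659, 30, -0.006, 0.006)]
wrist [(0.803, 40, -0.006, 0.006), (0.799, 35, -0.006, 0.006), (0.792, 30, -0.006, 0.006), (0.781, 25, -0.006, 0.006)]
```

Call:
{"method": "apply_moves", "body": {"targets": [{"translation": [0.04, 0, 0], "twist": 0, "hand": 0}, {"translation": [0, 0, 0], "twist": 0, "hand": 0}, {"translation": [-0.05, 0, -0.1], "twist": 0, "hand": 0}, {"translation": [0, 0, -0.3], "twist": 0, "hand": 0}, {"translation": [0, 0, -0.3], "twist": 0, "hand": 0}, {"translation": [0, 0, 0], "twist": 0, "hand": 0}, {"translation": [0, 0, 0], "twist": 0, "hand": 0}]}}

```text
time: 17.15
tool_pos: [0.5277, 0.2004, 0.1776]
tool_rot: [-0.0, 0.983, 0.181, 0.003]
contact_force: [-0.5, -0.6, -1.6]
gripper_width: 0.354
grasp_force: 59.8
```

```bash
python3 lean.py; python3 -c "
from h import *
print(rel(.532,-.1385,.16))"
```

```text
[0.5277 0.2004 0.1776]
side [253 252  30  44 599]
wrist [ 275  318   97  101 7609]
side [(0.694, 35, -0.006, 0), (0.683, 35, -0.006, 0.006), (0.679, 30, -0.006, 0.006), (0.676, 40, -0.006, 0)]
wrist [(0.795, 40, -0.006, 0.006), (0.789, 35, -0.006, 0.006), (0.787, 30, -0.006, 0.006), (0.782, 25, -0.006, 0.006)]
[-1.151  3.184  0.145]
```

```bash
python3 - <<'E'
s=open('lean.py').read()
s=s[:s.index("for cam,k,m in obs:\n")]
s=s.replace('m=red(grab_frame(cam))','im=grab_frame(cam);ign=(im.max(2)<75)|((im.max(2).astype(int)-im.min(2)<25)&(im.max(2)<130)&(cam=="wrist"));m=red(im)').replace('obs.append((cam,k,l==i))','obs.append((cam,k,l==i,~ign|(l==i)))')
s+='''
import itertools
def sc(x):
    o=[]
    for cam,k,m,ok in obs:
        M=model(x,cam,k);o.append(((M&m)&ok).sum()/((M|m)&ok).sum())
    return o
G=[]
for L,dx,dz in itertools.product(np.radians(range(20,71,5)),np.arange(-.012,.0121,.004),np.arange(-.008,.0081,.004)):
    o=sc((L,dx,dz));G.append((sum(o),o,round(np.degrees(L)),round(dx,3),round(dz,3)))
for key,n in((lambda g:g[0],"both"),(lambda g:g[1][0],"side"),(lambda g:g[1][1],"wrist")):
    print(n,[(np.round(g[1],3).tolist(),)+g[2:] for g in sorted(G,key=key,reverse=True)[:5]])
'''
open('lean2.py','w').write(s)
E
python3 lean2.py
```

```text
[0.5259 0.2    0.1746]
side [254 254  31  45 600]
wrist [ 275  318   97  101 7611]
both [([0.814, 0.927], 30, np.float64(-0.008), np.float64(0.004)), ([0.791, 0.938], 35, np.float64(-0.004), np.float64(0.008)), ([0.786, 0.933], 35, np.float64(-0.008), np.float64(0.004)), ([0.76, 0.935], 30, np.float64(-0.004), np.float64(0.008)), ([0.803, 0.864], 35, np.float64(-0.004), np.float64(0.004))]
side [([0.814, 0.927], 30, np.float64(-0.008), np.float64(0.004)), ([0.803, 0.864], 35, np.float64(-0.004), np.float64(0.004)), ([0.795, 0.85], 30, np.float64(-0.008), np.float64(0.008)), ([0.791, 0.938], 35, np.float64(-0.004), np.float64(0.008)), ([0.786, 0.933], 35, np.float64(-0.008), np.float64(0.004))]
wrist [([0.791, 0.938], 35, np.float64(-0.004), np.float64(0.008)), ([0.678, 0.937], 40, np.float64(-0.008), np.float64(0.004)), ([0.76, 0.935], 30, np.float64(-0.004), np.float64(0.008)), ([0.613, 0.933], 25, np.float64(-0.004), np.float64(0.008)), ([0.786, 0.933], 35, np.float64(-0.008), np.float64(0.004))]
```

Lean is about 33° so far, so I'll repeat the push further for margin.

Call:
{"method": "apply_moves", "body": {"targets": [{"translation": [-0.25, 0, 0], "twist": 0, "hand": 0}, {"translation": [0, 0, 0.35], "twist": 0, "hand": 0}, {"translation": [0, 0, 0.39], "twist": 0, "hand": 0}, {"translation": [0.13, 0, 0], "twist": 0, "hand": 0}, {"translation": [0.1, 0, 0], "twist": 0, "hand": 0}, {"translation": [0.07, 0, 0], "twist": 0, "hand": 0}, {"translation": [0.06, 0, 0], "twist": 0, "hand": 0}, {"translation": [0.06, 0, 0], "twist": 0, "hand": 0}]}}

```text
time: 18.15
tool_pos: [0.5406, 0.2057, 0.1004]
tool_rot: [0.0, 0.983, 0.182, -0.003]
contact_force: [-5.6, -2.2, 0.7]
gripper_width: 0.358
grasp_force: 59.1
```

Call:
{"method": "apply_moves", "body": {"targets": [{"translation": [0, 0, 0], "twist": 0, "hand": 0}, {"translation": [-0.05, 0, -0.1], "twist": 0, "hand": 0}, {"translation": [0, 0, -0.3], "twist": 0, "hand": 0}, {"translation": [0, 0, -0.35], "twist": 0, "hand": 0}, {"translation": [0, 0, 0], "twist": 0, "hand": 0}, {"translation": [0, 0, 0], "twist": 0, "hand": 0}, {"translation": [0, 0, 0], "twist": 0, "hand": 0}]}}

```text
time: 18.85
tool_pos: [0.5368, 0.2041, 0.1754]
tool_rot: [0.0, 0.983, 0.181, -0.0]
contact_force: [-0.0, -0.9, -0.3]
gripper_width: 0.354
grasp_force: 59.3
```

```bash
python3 lean2.py; python3 -c "
from h import *
print(rel(.532,-.1385,.16))"
```

```text
[0.5368 0.2041 0.1754]
side [248 252  35  42 634]
wrist [ 275  323   97  104 7806]
both [([0.836, 0.937], 40, np.float64(-0.008), np.float64(0.008)), ([0.821, 0.916], 40, np.float64(-0.012), np.float64(0.004)), ([0.838, 0.888], 45, np.float64(-0.008), np.float64(0.004)), ([0.825, 0.881], 40, np.float64(-0.008), np.float64(0.004)), ([0.776, 0.921], 45, np.float64(-0.008), np.float64(0.008))]
side [([0.838, 0.888], 45, np.float64(-0.008), np.float64(0.004)), ([0.836, 0.937], 40, np.float64(-0.008), np.float64(0.008)), ([0.831, 0.818], 35, np.float64(-0.012), np.float64(0.008)), ([0.825, 0.881], 40, np.float64(-0.008), np.float64(0.004)), ([0.821, 0.916], 40, np.float64(-0.012), np.float64(0.004))]
wrist [([0.836, 0.937], 40, np.float64(-0.008), np.float64(0.008)), ([0.461, 0.93], 25, np.float64(-0.008), np.float64(0.004)), ([0.771, 0.925], 35, np.float64(-0.008), np.float64(0.008)), ([0.496, 0.925], 25, np.float64(-0.012), np.float64(0.0)), ([0.583, 0.924], 30, np.float64(-0.012), np.float64(0.0))]
[-1.262  3.185  0.146]
```

Call:
{"method": "apply_moves", "body": {"targets": [{"translation": [-0.1, 0.33, 0], "twist": 0, "hand": 0}, {"translation": [-0.1, 0.33, 0], "twist": 0, "hand": 0}, {"translation": [-0.1, 0.33, 0], "twist": 0, "hand": 0}, {"translation": [-0.1, 0.33, 0], "twist": 0, "hand": 0}, {"translation": [-0.1, 0.33, 0], "twist": 0, "hand": 0}, {"translation": [-0.1, 0.33, 0], "twist": 0, "hand": 0}, {"translation": [-0.1, 0.33, 0], "twist": 0, "hand": 0}, {"translation": [-0.1, 0.33, 0], "twist": 0, "hand": 0}]}}

```text
time: 19.75
tool_pos: [0.5558, -0.0722, 0.1744]
tool_rot: [-0.0, 0.983, 0.181, -0.001]
contact_force: [0.0, 0.1, -1.1]
gripper_width: 0.353
grasp_force: 59.4
```

Call:
{"method": "apply_moves", "body": {"targets": [{"translation": [-0.08, 0.27, 0.05], "twist": 0, "hand": 0}, {"translation": [-0.08, 0.27, 0.1], "twist": 0, "hand": 0}, {"translation": [0, 0, 0.04], "twist": 0, "hand": 0}, {"translation": [0, 0, 0], "twist": 0, "hand": 0}, {"translation": [0, 0, 0], "twist": 0, "hand": 0}, {"translation": [0, 0, 0], "twist": 0, "hand": 0}]}}

```text
time: 20.35
tool_pos: [0.561, -0.1261, 0.1569]
tool_rot: [-0.0, 0.983, 0.182, 0.0]
contact_force: [0.2, -0.3, 0.1]
gripper_width: 0.356
grasp_force: 59.4
```

```bash
python3 lean2.py; python3 - <<'E'
from h import *
for c in("side","top","wrist"):
    grab_frame(c)
    for q in("tube_centre","cartridge_centre","station_mouth"):
        print(c,q,[(np.round(r["point"],3).tolist(),round(r["score"],2)) for r in recognise(c,q)])
print(state()["tool_pos"],state()["grasp_force"],state()["time"])
E
```

```text
[ 0.561  -0.1261  0.1569]
side [346 186  24  34 353]
wrist [ 275  323   97  104 7813]
both [([0.763, 0.89], 40, np.float64(-0.008), np.float64(0.008)), ([0.77, 0.86], 45, np.float64(-0.008), np.float64(0.004)), ([0.765, 0.86], 40, np.float64(-0.008), np.float64(0.004)), ([0.714, 0.884], 40, np.float64(-0.012), np.float64(0.0)), ([0.737, 0.856], 40, np.float64(-0.012), np.float64(0.004))]
side [([0.774, 0.782], 45, np.float64(-0.004), np.float64(0.004)), ([0.77, 0.86], 45, np.float64(-0.008), np.float64(0.004)), ([0.765, 0.86], 40, np.float64(-0.008), np.float64(0.004)), ([0.763, 0.89], 40, np.float64(-0.008), np.float64(0.008)), ([0.751, 0.834], 45, np.float64(-0.004), np.float64(0.008))]
wrist [([0.374, 0.897], 25, np.float64(-0.008), np.float64(0.004)), ([0.509, 0.893], 30, np.float64(-0.008), np.float64(0.004)), ([0.633, 0.892], 35, np.float64(-0.012), np.float64(0.0)), ([0.763, 0.89], 40, np.float64(-0.008), np.float64(0.008)), ([0.502, 0.89], 30, np.float64(-0.012), np.float64(0.0))]
side tube_centre [([0.523, -0.134, 0.136], 0.58)]
side cartridge_centre [([0.426, -0.328, 0.023], 0.84), ([0.524, -0.131, 0.032], 0.56)]
side station_mouth [([0.516, -0.108, 0.038], 0.61)]
top tube_centre [([0.526, -0.144, 0.143], 0.61)]
top cartridge_centre [([0.427, -0.346, 0.028], 0.8), ([0.523, -0.137, 0.038], 0.57)]
top station_mouth [([0.507, -0.149, 0.035], 0.93), ([0.525, -0.138, 0.038], 0.55)]
wrist tube_centre [([0.557, -0.128, 0.166], 0.75)]
wrist cartridge_centre [([0.54, -0.137, 0.036], 0.9)]
wrist station_mouth [([0.555, -0.118, 0.038], 0.84)]
[ 0.56089432 -0.12715087  0.15679648] 59.41635847091675 21.05
```

The tube is steady over the cartridge, its middle at about (0.53, -0.14, 0.14), leaning about 42°. I'm handing in.

```bash
python3 -c "
from plant import *
print(job_done())"
```

```text
the job is handed in; nothing more can be done
None
```

I handed the job in at about 21 s; no verdict came back. By my measurements, the cartridge is pressed home and released, and the red tube is held still about 10 cm above it, cap up, leaning about 42° (image estimate, good to a few degrees).

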